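# Change over the drawers of a relay tester

## Robot

A 6-joint arm with a two-finger parallel gripper is mounted at the origin on a cart in front of the work surface, level with it; the furniture and walls round the work are solid. World frame = base frame: x ahead of the robot, y to its left, z up, the work surface at z = 0. Lengths are in m, angles in degrees, forces in N, time in s.
With the tool pointing down it reaches from about 0.375 to 0.9 m from the base axis. Payload 3.1 kg.
Tool frame: the origin (TCP) lies on the centre line of the jaws, within the pads' length; the fingertips stand 8 mm ahead of it and the grasp point (between the pads) lies 11 mm behind it (bot.tip_extent is the distance from the TCP to the fingertips, in m); z points along the fingers, y is the line along which they close (so a half turn about z gives the same grasp; the last joint's range is limited). The gripper opens to 87 mm and grips with 3 to 60 N. Pads are 19 mm wide; open, the fingers measure 117 mm over their backs; the gripper's body (75 mm by 190 mm) begins 51 mm behind the grasp point.
Start: joints at [-79.842, 30.224, 82.088, -0, 67.689, -10.227], TCP at [0.218, -0.586, 0.231] pointing down, gripper open.
Joint ranges: [-176.69, 176.69], [-43.24, 126.21], [12.49, 139.97], [-82, 262], [0, 151.66], [-163.58, 163.58]. Speed limits (degrees/s): [159.86, 159.86, 180, 180, 180, 180].

## Interface

Orientations are given as a 3x3 rotation matrix whose columns are the frame's x, y, z axes.
In Python, from rig import bot, vision, workorder gives the robot as it stands.
- The arm moves only by the shell command python3 -m handwheel 'ROWS'. ROWS is JSON, a list of rows, each an object with "delta_rot": the turn, a rotation vector about the tool's x, y, z in rad, a list of three; "xyz": the shift along the tool's x, y, z in mm, a list of three; "hand": the closure, from -1 (fully open) to 1 (shut). A call has exactly 5 rows; each row is the pose to reach, as a shift and turn from the pose commanded when the call began, along the tool's axes at that moment; what a row does not reach only later rows make up. A row lasts 1/8 s, in which the tool goes at most 62.5 mm and 10.7 degrees, less where a joint would pass 70% of its speed; a pose out of reach is approached as far as the arm can. A call with a gripper value outside its range is refused whole. The fingers move at their own pace and stop on an object; the grip force is fixed at half the most. Time passes only in rows, so rows that repeat a pose let the fingers close, or fill a call up. It gives the time, the measured TCP pose, the force, the opening and the grip force at its end, in the units of the state.
- bot.read_state(): the state, without advancing time (a new reading comes with each control period).
- vision.capture(name): name is "side" or "top"; returns the picture (420x560x3 uint8, red, green, blue); there is no depth.
- vision.camera_model(name): a dict with "camera_matrix" (3x3 intrinsics, pixels), "dist_coeffs" ([k1, k2, p1, p2, k3] as OpenCV has them; the pictures are not rectified), "camera_from_world" (4x4, takes a point from world to camera coordinates). Camera axes: x right, y up, looking along -z (the intrinsics and any distortion apply to the point x, -y, -z); pixel columns grow to the right and rows downward; lengths in m; the calibration is good to about 2 mm. A picture is of the moment at which its call begins. camera_model takes no time and is no camera call.
- workorder.hand_in(): hands the job in; it is judged then, once.
The state is a dict: "time_s": time; "joint_positions": joint angles; "qvel": joint speeds; "tau": joint torques, N m; "position": TCP position; "tcp_rot": TCP orientation; "force": force on the tool from outside, world axes, zero at the start; "moment": the same for the moment, N m; "opening": opening from 0.0 (shut) to 1.0 (fully open); "grasp_force": force on a finger pad.
Only numpy, scipy, OpenCV 4.12 (cv2) and the standard library are available. Lean on these libraries where they do the work, as an engineer would, in place of code of your own. Each camera call takes 0.05 s, during which the arm holds its last target. There are 200 camera calls.

## Task

Three small tester bays stand on the bench, each with a sliding drawer. With a fingertip, first push the empty drawer with the blue front, which stands open, fully home into its bay; then hook a fingertip behind the lip of the drawer with the red front and draw it out along its rails to its stop, so that the relay in it can be reached. Only push and pull with the fingers: do not pinch a drawer's front, do not touch the relay, which must stay standing in its nest, and leave the drawer with the yellow front shut and the other things on the bench where they are.

Things in the scene. Friction and masses are not known exactly. Their poses are not given: they have to be found in the camera images.
- blue_drawer (a joint): opening of the blue-fronted drawer, m: 0 = home in its bay, 0.075 = out at its stop; stands open by 0.050 to 0.075 at the start. It stays where it is left; about 2 N of rail friction plus light damping
- red_drawer (a joint): opening of the red-fronted drawer, m: 0 = home (as at the start), 0.075 = out at its stop; it stays where it is left, about 2 N of rail friction
- yellow_drawer (a joint): opening of the yellow-fronted drawer, m: 0 = home, at the start and to be left so (it holds a green terminal block)
- blue_front (a point): blue front plate of the open, empty drawer, 8 mm thick (x), 104 mm wide (y), 30 mm high, from 7 to 37 mm above the bench. Point: centre of its outer face (22 mm above the bench); x axis points into the bay (the drawer opens along -x), y left along the front, z up. It moves with the drawer
- blue_lip (a point): aluminium lip standing up along the inner side of the blue front plate, the same as red_lip
- red_lip (a point): aluminium lip standing up along the inner side of the red front plate, 6 mm thick (x), 84 mm wide (y), top edge 40 mm above the bench. Point: middle of its inner face (the face towards the bay, 26 mm above the bench); x axis points into the bay (the drawer opens along -x), y left along the front, z up. It moves with the drawer
- red_bay: grey housing of the red drawer, 130 mm deep (x) and 104 mm wide, fixed to the bench; all three bays are alike. Origin: centre of its underside; axes as for red_lip. A clear-topped hood 60 mm high covers its rear 75 mm. Behind the lip the drawer is a trough, free from above: floor 12 mm above the bench, 78 mm wide, and 51 mm long from lip to hood when the drawer is home
- red_front (a point): red front plate, 8 mm thick, lying against the outer side of red_lip; the same size and point as blue_front
- red_nest (a point): centre of the floor of the nest in the red drawer, 12 mm above the bench, 86 mm behind the lip's inner face, under the hood while the drawer is home and out from under it when the drawer is out. The nest is four black walls 12 mm high, outside 38 mm wide and 32 mm deep; it moves with the drawer
- relay: grey plug-in relay with a black top and pins, 22 x 28 x 40 mm, standing loose in the red drawer's nest with 1.5 mm of play; origin at the centre of its underside
- solder_spool: spool of solder, 60 mm across, 38 mm high, standing to the right of the bays; leave alone; origin at the centre of its underside
- tape_blue: roll of blue tape, 62 mm across, 15 mm high, to the right of the bays; leave alone; origin at the centre of its underside
- flux_tub: white tub with a red lid, 48 mm across, 27 mm high, to the left of the bays; leave alone; origin at the centre of its underside

How it is judged (in metres and radians):
On the way, in this order (a step that is already met when the one before it is completed fails the run):
1. the blue drawer is home, the red one still shut (value of joint blue_drawer below 0.006 m and value of joint red_drawer below 0.015 m), for 0.2 s.
2. the red drawer is drawn out to its stop, the blue one still home (value of joint red_drawer above 0.069 m and value of joint blue_drawer below 0.006 m), for 0.2 s.
At the end, for the whole second after the job is handed in: the blue drawer is home (within 6 mm), the red drawer is out at its stop (within 6 mm), the yellow one is shut (within 6 mm), and the relay stands upright and at rest in the red drawer's nest (within 6 mm of its centre, not raised) (all of step 2 and value of joint yellow_drawer below 0.006 m and horizontal distance between relay and red_nest below 0.006 m and z of relay in the frame of red_nest below 0.004 m and angle between relay's own z axis and vertical below 0.12 rad and linear speed of relay below 0.02 m/s); the robot touches nothing.
It fails at once if the yellow drawer is opened by more than 10 mm (value of joint yellow_drawer above 0.01 m).
It fails at once if the fingers touch the relay (contact force between the fingers and relay above 0.3 N).
It fails at once if the relay is lifted (z of relay in the frame of red_nest above 0.01 m).
It fails at once if the front of the blue or red drawer is pinched (front plate and lip are pressed at once) ((contact force between the fingers and blue_drawer_c0 above 1 N and contact force between the fingers and blue_drawer_c1 above 1 N) or (contact force between the fingers and red_drawer_c0 above 1 N and contact force between the fingers and red_drawer_c1 above 1 N)).
It fails at once if the solder spool, the blue tape or the flux tub is moved by more than 20 mm (distance of any of solder_spool, tape_blue, flux_tub from where it was at the start of the episode above 0.02 m).
It also fails if it takes over 51 s, if anything falls off the work surface, if the arm or the gripper's body presses on something with over 40 N, if the wrist force passes 120 N, or if a joint passes its speed limit or range.

## Working session

There is one attempt and no reset: what is moved stays moved. The work goes in short steps, Python scripts to look and compute and a shell command to move; the robot and the scene stay as the last step left them, time stands still between calls to the robot, and variables do not carry over. Pictures are saved under pics/ and viewed, at most 10 in all, crops included, and the job is handed in when it is done.

```bash
ls; mkdir -p pics
python3 - <<'E'
from rig import bot,vision
import cv2
for n in("top","side"):
    im=vision.capture(n); cv2.imwrite(f"pics/{n}0.png",im[:,:,::-1])
    print(vision.camera_model(n))
s=bot.read_state();print(s);print(bot.tip_extent)
E
```

```text
pics
{'camera_matrix': array([[483.74034804,   0.        , 277.68989572],
       [  0.        , 483.74034804, 213.10448122],
       [  0.        ,   0.        ,   1.        ]]), 'dist_coeffs': array([0.00256769, 0.        , 0.        , 0.        , 0.        ]), 'camera_from_world': array([[ 0.03027829, -0.99952772, -0.0052493 , -0.05441688],
       [ 0.99082163,  0.02932155,  0.13195733, -0.55232513],
       [-0.13174109, -0.00919657,  0.9912415 , -1.34680005],
       [ 0.        ,  0.        ,  0.        ,  1.        ]])}
{'camera_matrix': array([[483.46901544,   0.        , 275.70405018],
       [  0.        , 483.46901544, 210.17465243],
       [  0.        ,   0.        ,   1.        ]]), 'dist_coeffs': array([0.03295406, 0.        , 0.        , 0.        , 0.        ]), 'camera_from_world': array([[-0.99934112,  0.03520388,  0.00883249,  0.54894503],
       [-0.01388988, -0.59577278,  0.80303292, -0.04792368],
       [ 0.03353203,  0.80238113,  0.59586922, -1.23973055],
       [ 0.        ,  0.        ,  0.        ,  1.        ]])}
{'time_s': 0.1, 'joint_positions': array([-7.98416354e+01,  3.02730140e+01,  8.21486587e+01,  8.14488245e-05,
        6.76903868e+01, -1.02264811e+01]), 'qvel': array([ 0.13528148, -0.12139187, -0.22204894, -0.00630469,  0.0317584 ,
       -0.06317878]), 'tau': array([-1.65735300e-04, -4.40986705e+01, -1.77150160e+01,  6.35547610e-02,
        5.34051040e-02, -4.98426891e-05]), 'position': array([ 0.21762345, -0.58520094,  0.22967833]), 'tcp_rot': array([[ 9.37374400e-01,  3.48323294e-01, -3.43650322e-04],
       [ 3.48323289e-01, -9.37372487e-01,  1.92538055e-03],
       [ 3.48526538e-04, -1.92450385e-03, -9.99998087e-01]]), 'force': array([ 0.99811942, -0.60864556,  0.57059075]), 'moment': array([ 0.05523816,  0.03381026, -0.01883174]), 'grasp_force': 0.0, 'opening': 0.9981667776901482}
0.008
```

View pics/top0.png

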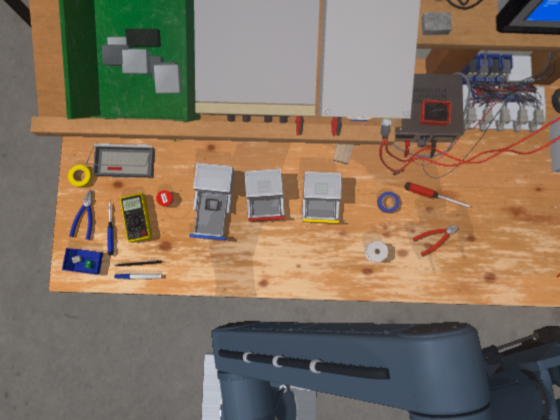

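View pics/side0.png

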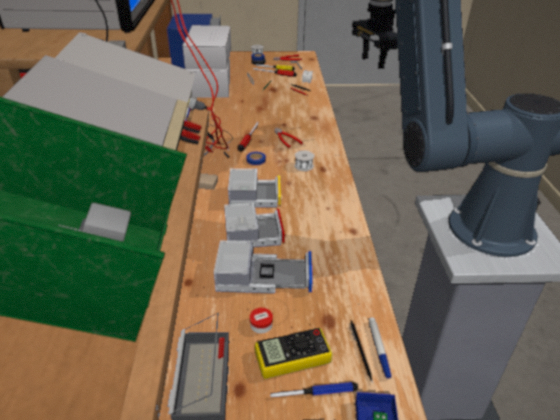

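The top view shows the blue front (open) around (208,237), the red front around (266,218), and the yellow one around (321,220). The spool is at (376,251), the tape at (388,202) and the flux tub at (165,198). Next I need finer crops.

```bash
cat > h.py <<'E'
import numpy as np,cv2
from rig import bot,vision
def ray(n,uv,z):
    m=vision.camera_model(n);p=cv2.undistortPoints(np.array([[uv]],float),m["camera_matrix"],m["dist_coeffs"])[0,0]
    T=m["camera_from_world"];R=T[:3,:3];c=-R.T@T[:3,3];d=R.T@np.array([p[0],-p[1],-1])
    return c+d*(z-c[2])/d[2]
def proj(n,X):
    m=vision.camera_model(n);T=m["camera_from_world"]
    q=np.atleast_2d(X)@T[:3,:3].T+T[:3,3];q=q*[1,-1,-1]
    return cv2.projectPoints(q,np.zeros(3),np.zeros(3),m["camera_matrix"],m["dist_coeffs"])[0][:,0]
E
python3 - <<'E'
import cv2
a=cv2.imread("pics/top0.png")[155:250,180:350];cv2.imwrite("pics/t1.png",cv2.resize(a,None,fx=4.7,fy=4.7,interpolation=cv2.INTER_CUBIC))
a=cv2.imread("pics/side0.png")[160:300,205:325];cv2.imwrite("pics/s1.png",cv2.resize(a,None,fx=4.2,fy=4.2,interpolation=cv2.INTER_CUBIC))
E
```

```text
(no output)
```

View pics/t1.png

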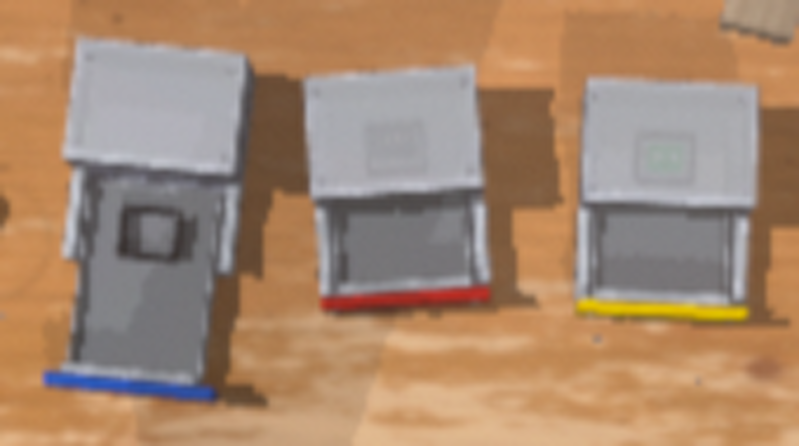

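View pics/s1.png

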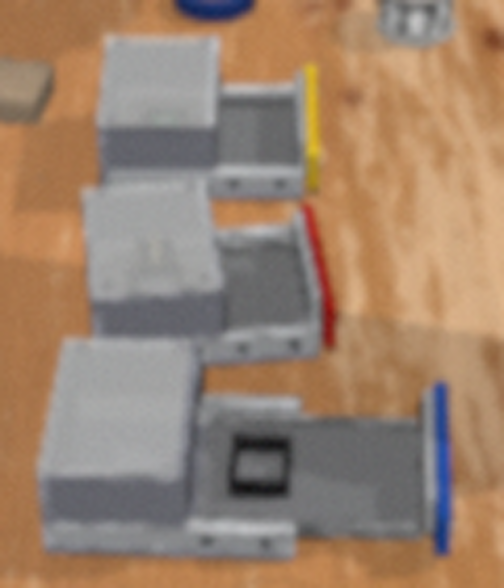

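Run:
```python
from h import *
def seg(im,k):
    b,g,r=[im[:,:,i].astype(float) for i in range(3)]
    w={'blue':b-np.maximum(r,g)-20,'red':r-2*g-10,'yellow':np.minimum(r,g)-2.5*b}[k]
    return w.clip(0,100)
roi={'top':{'blue':(228,243,184,232),'red':(212,224,244,290),'yellow':(214,226,298,346)},
 'side':{'blue':(245,300,300,320),'red':(205,246,272,290),'yellow':(170,210,272,286)}}
np.set_printoptions(precision=4,suppress=True)
for n in roi:
  im=cv2.imread(f"pics/{n}0.png")
  for k,(r0,r1,c0,c1) in roi[n].items():
    w=seg(im[r0:r1,c0:c1],k);w=w/w.max();v,u=np.mgrid[r0:r1,c0:c1]
    # undistort per pixel into plane; blue etc fit
    m=w>.15
    P=np.array([ray(n,(a,b),.037 if n=='top' else .022)[:2] for a,b in zip(u[m],v[m])]);W=w[m]
    c=np.average(P,axis=0,weights=W);C=np.cov(P.T,aweights=W);e,V=np.linalg.eigh(C);d=V[:,1]*np.sign(V[1,1])
    print(n,k,"c",c,"sd->len",np.sqrt(12*e[1]),"thick",np.sqrt(12*e[0]),"yaw deg",np.degrees(np.arctan2(-d[0],d[1])))
# hood corners top
for k,pts in {'blue':[(78,38),(250,60),(237,178),(63,160)],'red':[(303,78),(473,66),(483,187),(312,198)],'yellow':[(587,77),(758,88),(757,207),(580,202)]}.items():
    print(k,np.array([ray('top',(x/4.7+180-.4,y/4.7+155-.4),.06)[:2] for x,y in pts]).round(4).tolist())
```

```text
top blue c [0.4805 0.1634] sd->len 0.10062864048874752 thick 0.007399194461052816 yaw deg -3.997506479027582
top red c [ 0.5385 -0.0082] sd->len 0.10186745800970626 thick 0.006087713294662467 yaw deg 5.6841963571850815
top yellow c [ 0.5355 -0.1612] sd->len 0.10272854195132934 thick 0.007005981777937139 yaw deg -1.019449136775609
side blue c [0.4792 0.1658] sd->len 0.11467408433372216 thick 0.005947083037163606 yaw deg -4.492274557904564
side red c [0.5355 0.0046] sd->len 0.12898978951265988 thick 0.005522291794975927 yaw deg 3.6977371023729964
side yellow c [ 0.5342 -0.1613] sd->len 0.1318229139939879 thick 0.004433079441221038 yaw deg -1.7690193062726385
blue [[0.6887, 0.1987], [0.6781, 0.0937], [0.6054, 0.0984], [0.6133, 0.2038]]
red [[0.6679, 0.0611], [0.6783, -0.0415], [0.6043, -0.0497], [0.5946, 0.0528]]
yellow [[0.6736, -0.1106], [0.6698, -0.214], [0.5969, -0.2143], [0.5969, -0.1081]]
```

The red strip measures 102 mm against the true 104, and the hood comes out at 75 × 104, so the measurements agree. Blue yaw is about −4.8° with its outer face at x ≈ 0.4785, y ≈ 0.163. Red yaw is about 5.7° with its lip's inner face at (0.550, −0.007).

```bash
cat > go.py <<'E'
import sys;from h import *
from scipy.spatial.transform import Rotation as Ro
x,y,z,yaw=map(float,sys.argv[1:5]);s=bot.read_state();R=s["tcp_rot"]
c,n=np.cos(np.radians(yaw)),np.sin(np.radians(yaw));T=np.array([[c,n,0],[n,-c,0],[0,0,-1.]])
print("t",round(s["time_s"],2),"p",s["position"].round(4),"F",s["force"].round(1),"xyz",(R.T@(np.array([x,y,z])-s["position"])*1000).round(1),"rot",Ro.from_matrix(R.T@T).as_rotvec().round(4))
E
python3 go.py .47 -.30 .2 -5
```

```text
t 0.1 p [ 0.2176 -0.5852  0.2297] F [ 1.  -0.6  0.6] xyz [ 335.9 -179.4   30.1] rot [-2.00e-03  1.00e-04  4.43e-01]
```

```bash
python3 -m handwheel '[{"xyz":[60,-30,6],"delta_rot":[0,0,0.1],"hand":1},{"xyz":[115,-60,12],"delta_rot":[0,0,0.2],"hand":1},{"xyz":[170,-90,18],"delta_rot":[0,0,0.3],"hand":1},{"xyz":[225,-120,24],"delta_rot":[0,0,0.4],"hand":1},{"xyz":[280,-150,30],"delta_rot":[-0.002,0,0.443],"hand":1}]'; python3 go.py .43 .167 .15 -4.8
```

```text
time_s: 0.72
position: [0.4246, -0.351, 0.2007]
tcp_rot: [[0.996, -0.089, 0.0], [-0.089, -0.996, -0.002], [0.0, 0.002, -1.0]]
force: [0.6, -0.3, 0.4]
opening: 0.516
grasp_force: 0.0
t 0.72 p [ 0.4246 -0.351   0.2007] F [ 0.6 -0.3  0.4] xyz [ -40.9 -516.5   49.8] rot [ 0.0017 -0.0003 -0.0056]
```

```bash
python3 -m handwheel '[{"xyz":[-4,-55,5],"delta_rot":[0,0,0],"hand":1},{"xyz":[-8,-110,10],"delta_rot":[0,0,0],"hand":1},{"xyz":[-12,-165,15],"delta_rot":[0,0,0],"hand":1},{"xyz":[-16,-220,20],"delta_rot":[0,0,0],"hand":1},{"xyz":[-20,-275,25],"delta_rot":[0.002,0,-0.005],"hand":1}]'; python3 go.py .43 .167 .1 -4.8
```

```text
time_s: 1.35
position: [0.4274, -0.0753, 0.1754]
tcp_rot: [[0.997, -0.082, 0.0], [-0.082, -0.997, 0.0], [0.0, -0.0, -1.0]]
force: [0.9, -0.1, -0.7]
opening: 0.019
grasp_force: 0.0
t 1.35 p [ 0.4274 -0.0753  0.1754] F [ 0.9 -0.1 -0.7] xyz [ -17.4 -241.7   75.5] rot [-0.0002 -0.0005  0.0012]
```

```bash
python3 -m handwheel '[{"xyz":[-4,-55,15],"delta_rot":[0,0,0],"hand":1},{"xyz":[-8,-110,30],"delta_rot":[0,0,0],"hand":1},{"xyz":[-12,-165,45],"delta_rot":[0,0,0],"hand":1},{"xyz":[-16,-215,65],"delta_rot":[0,0,0],"hand":1},{"xyz":[-17,-242,75],"delta_rot":[0,0,0],"hand":1}]'; python3 go.py .43 .167 .025 -4.8
```

```text
time_s: 1.98
position: [0.4295, 0.1678, 0.0996]
tcp_rot: [[0.997, -0.079, -0.001], [-0.079, -0.997, -0.0], [-0.001, 0.0, -1.0]]
force: [0.5, -0.6, 0.7]
opening: 0.006
grasp_force: 0.0
t 1.98 p [0.4295 0.1678 0.0996] F [ 0.5 -0.6  0.7] xyz [ 0.6  0.8 74.6] rot [0.0002 0.0014 0.0042]
```

```bash
python3 -m handwheel '[{"xyz":[0,0,25],"delta_rot":[0,0,0.004],"hand":1},{"xyz":[0,0,50],"delta_rot":[0,0,0.004],"hand":1},{"xyz":[0,1,66],"delta_rot":[0,0,0.004],"hand":1},{"xyz":[0,1,74],"delta_rot":[0,0,0.004],"hand":1},{"xyz":[0,1,74],"delta_rot":[0,0,0.004],"hand":1}]'; python3 go.py .5345 .158 .025 -4.8;python3 - <<'E'
from h import *
a=vision.capture("side")[170:310,205:345];cv2.imwrite("pics/s2.png",cv2.resize(a[:,:,::-1],None,fx=4,fy=4,interpolation=cv2.INTER_CUBIC))
E
```

```text
time_s: 2.6
position: [0.4304, 0.1646, 0.0263]
tcp_rot: [[0.996, -0.086, -0.001], [-0.086, -0.996, -0.0], [-0.001, 0.0, -1.0]]
force: [-0.8, 0.3, 0.5]
opening: 0.008
grasp_force: 0.0
t 2.6 p [0.4304 0.1646 0.0263] F [-0.8  0.3  0.5] xyz [104.3  -2.4   1.2] rot [ 0.0001  0.0006 -0.0025]
```

View pics/s2.png

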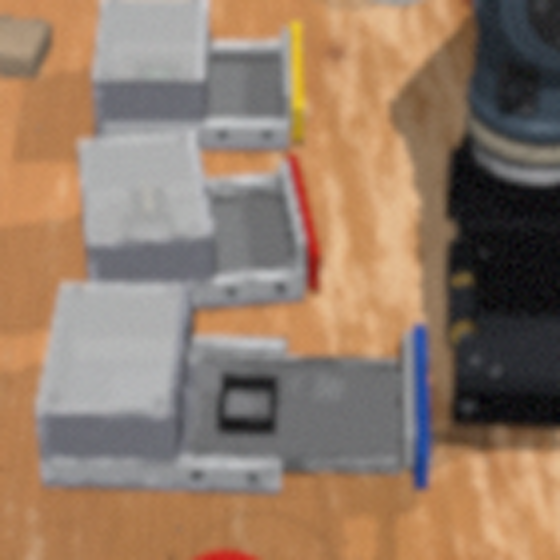

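The hand (right, from crop column 455) stands clear in front of the blue front (420,405), at mid-width. I'll push now.

```bash
python3 -m handwheel '[{"xyz":[18,0,0],"delta_rot":[0,0,0],"hand":1},{"xyz":[34,0,0],"delta_rot":[0,0,0],"hand":1},{"xyz":[50,0,0],"delta_rot":[0,0,0],"hand":1},{"xyz":[66,0,0],"delta_rot":[0,0,0],"hand":1},{"xyz":[80,0,0],"delta_rot":[0,0,0],"hand":1}]'; python3 -m handwheel '[{"xyz":[5,0,0],"delta_rot":[0,0,0],"hand":1},{"xyz":[10,0,0],"delta_rot":[0,0,0],"hand":1},{"xyz":[14,0,0],"delta_rot":[0,0,0],"hand":1},{"xyz":[18,0,0],"delta_rot":[0,0,0],"hand":1},{"xyz":[20,0,0],"delta_rot":[0,0,0],"hand":1}]';  python3 go.py .5345 .158 .025 -4.8
```

```text
time_s: 3.28
position: [0.511, 0.1577, 0.0267]
tcp_rot: [[0.996, -0.086, -0.0], [-0.086, -0.996, 0.0], [-0.0, -0.0, -1.0]]
force: [-2.9, 1.1, 1.4]
opening: 0.004
grasp_force: 1.3
time_s: 3.9
position: [0.5303, 0.156, 0.0266]
tcp_rot: [[0.996, -0.086, 0.0], [-0.086, -0.996, 0.0], [0.0, -0.0, -1.0]]
force: [-1.7, 1.5, 0.3]
opening: 0.004
grasp_force: 1.0
t 3.9 p [0.5303 0.156  0.0266] F [-1.7  1.5  0.3] xyz [ 4.  -2.3  1.6] rot [-0.0001 -0.0002 -0.0025]
```

Contact force matches the rail friction. I'll creep on until it meets the stop.

```bash
python3 -m handwheel '[{"xyz":[1.5,0,0],"delta_rot":[0,0,0],"hand":1},{"xyz":[3,0,0],"delta_rot":[0,0,0],"hand":1},{"xyz":[4.5,0,0],"delta_rot":[0,0,0],"hand":1},{"xyz":[6,0,0],"delta_rot":[0,0,0],"hand":1},{"xyz":[6,0,0],"delta_rot":[0,0,0],"hand":1}]'
```

```text
time_s: 4.53
position: [0.5333, 0.1557, 0.0266]
tcp_rot: [[0.996, -0.086, -0.006], [-0.086, -0.996, 0.0], [-0.005, 0.0, -1.0]]
force: [-6.6, 3.4, 2.8]
opening: 0.009
grasp_force: 3.2
```

```bash
python3 -m handwheel '[{"xyz":[1.5,0,0],"delta_rot":[0,0,0],"hand":1},{"xyz":[3,0,0],"delta_rot":[0,0,0],"hand":1},{"xyz":[3,0,0],"delta_rot":[0,0,0],"hand":1},{"xyz":[3,0,0],"delta_rot":[0,0,0],"hand":1},{"xyz":[3,0,0],"delta_rot":[0,0,0],"hand":1}]'
python3 -m handwheel '[{"xyz":[-8,0,0],"delta_rot":[0,0,0],"hand":1},{"xyz":[-22,0,0],"delta_rot":[0,0,0],"hand":1},{"xyz":[-40,0,-10],"delta_rot":[0,0,0],"hand":1},{"xyz":[-55,10,-40],"delta_rot":[0,0,-0.05],"hand":1},{"xyz":[-60,40,-75],"delta_rot":[0,0,-0.1],"hand":1}]';  python3 - <<'E'
from h import *
a=vision.capture("side")[170:310,205:345];cv2.imwrite("pics/s3.png",cv2.resize(a[:,:,::-1],None,fx=4,fy=4,interpolation=cv2.INTER_CUBIC))
E
python3 go.py .573 -.005 .1 5.7
```

```text
time_s: 5.15
position: [0.5333, 0.1557, 0.0266]
tcp_rot: [[0.996, -0.086, -0.011], [-0.086, -0.996, -0.0], [-0.011, 0.001, -1.0]]
force: [-9.8, 4.4, 7.4]
opening: 0.007
grasp_force: 5.3
time_s: 5.78
position: [0.4748, 0.1208, 0.102]
tcp_rot: [[1.0, 0.018, -0.0], [0.018, -1.0, -0.0], [-0.0, 0.0, -1.0]]
force: [0.5, -0.2, 0.1]
opening: 0.003
grasp_force: 0.0
t 5.83 p [0.4763 0.1179 0.1057] F [-1.4 -1.8  2.4] xyz [ 94.5 124.6   6.4] rot [ 0.002  -0.0054 -0.0821]
```

View pics/s3.png

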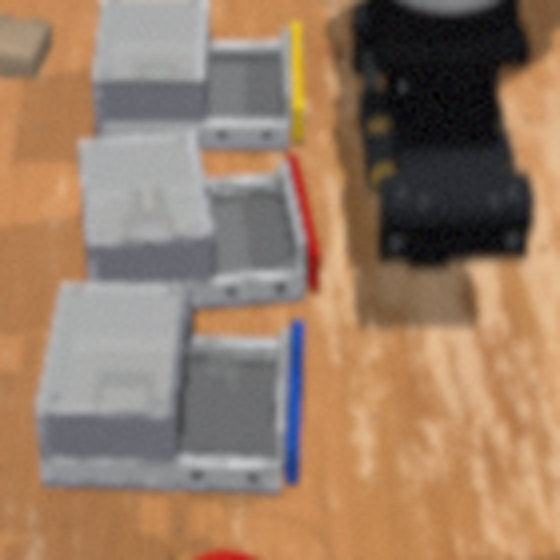

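Blue is home: its front at (295,400) lies against the bay. Next I move over the red trough.

```bash
python3 -m handwheel '[{"xyz":[25,35,2],"delta_rot":[0,0,-0.03],"hand":1},{"xyz":[55,75,4],"delta_rot":[0,0,-0.06],"hand":1},{"xyz":[80,108,6],"delta_rot":[0,0,-0.082],"hand":1},{"xyz":[95,124,6],"delta_rot":[0,0,-0.082],"hand":1},{"xyz":[95,124,6],"delta_rot":[0,0,-0.082],"hand":1}]';python3 go.py .574 -.005 .03 5.7
```

```text
time_s: 6.45
position: [0.5743, -0.0038, 0.0958]
tcp_rot: [[0.996, 0.093, 0.003], [0.093, -0.996, -0.001], [0.003, 0.001, -1.0]]
force: [0.5, 0.1, -0.2]
opening: 0.004
grasp_force: 0.0
t 6.45 p [ 0.5743 -0.0038  0.0958] F [ 0.5  0.1 -0.2] xyz [-0.6  1.1 65.8] rot [ 0.0012 -0.0033 -0.0063]
```

```bash
python3 -m handwheel '[{"xyz":[0,1,20],"delta_rot":[0.001,-0.003,-0.006],"hand":1},{"xyz":[0,1,38],"delta_rot":[0.001,-0.003,-0.006],"hand":1},{"xyz":[0,1,52],"delta_rot":[0.001,-0.003,-0.006],"hand":1},{"xyz":[0,1,62],"delta_rot":[0.001,-0.003,-0.006],"hand":1},{"xyz":[0,1,65],"delta_rot":[0.001,-0.003,-0.006],"hand":1}]';python3 go.py .574 -.005 .03 5.7;  python3 - <<'E'
from h import *
a=vision.capture("side")[170:310,205:345];cv2.imwrite("pics/s4.png",cv2.resize(a[:,:,::-1],None,fx=4,fy=4,interpolation=cv2.INTER_CUBIC))
E
```

```text
time_s: 7.08
position: [0.5722, -0.0028, 0.0297]
tcp_rot: [[0.995, 0.102, -0.004], [0.102, -0.995, 0.001], [-0.004, -0.001, -1.0]]
force: [0.1, 0.2, 0.8]
opening: 0.006
grasp_force: 0.0
t 7.08 p [ 0.5722 -0.0028  0.0297] F [0.1 0.2 0.8] xyz [ 1.5  2.3 -0.3] rot [-0.0015  0.004   0.0026]
```

View pics/s4.png

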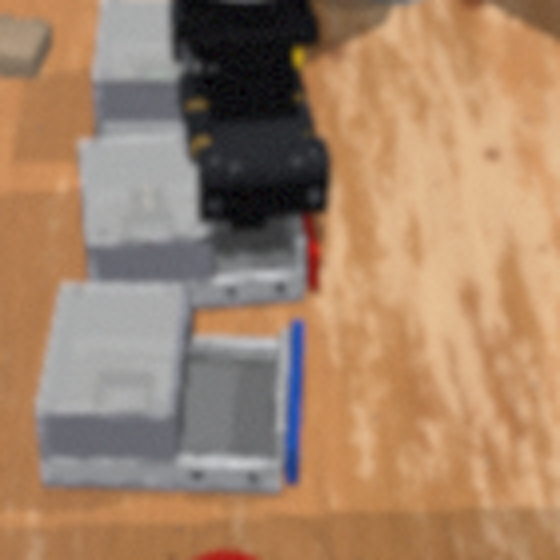

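The fingers stand in the red trough behind the lip, in free air with about 0 N on them. I'll draw outward gently.

```bash
python3 -m handwheel '[{"xyz":[-5,0,0],"delta_rot":[0,0,0],"hand":1},{"xyz":[-11,0,0],"delta_rot":[0,0,0],"hand":1},{"xyz":[-17,0,0],"delta_rot":[0,0,0],"hand":1},{"xyz":[-24,0,0],"delta_rot":[0,0,0],"hand":1},{"xyz":[-30,0,0],"delta_rot":[0,0,0],"hand":1}]'; python3 go.py .485 -.012 .03 5.7
```

```text
time_s: 7.75
position: [0.5433, -0.0063, 0.0312]
tcp_rot: [[0.995, 0.101, -0.001], [0.101, -0.995, 0.001], [-0.001, -0.001, -1.0]]
force: [1.8, 1.2, 1.5]
opening: 0.006
grasp_force: 1.1
t 7.75 p [ 0.5433 -0.0063  0.0312] F [1.8 1.2 1.5] xyz [-58.5  -0.2   1.3] rot [-0.0006  0.0007  0.0021]
```

```bash
python3 -m handwheel '[{"xyz":[-9,0,0],"delta_rot":[0,0,0],"hand":1},{"xyz":[-18,0,0],"delta_rot":[0,0,0],"hand":1},{"xyz":[-27,0,1],"delta_rot":[0,0,0],"hand":1},{"xyz":[-36,0,1],"delta_rot":[0,0,0],"hand":1},{"xyz":[-44,0,1],"delta_rot":[0,0,0],"hand":1}]';python3 -m handwheel '[{"xyz":[-3,0,0],"delta_rot":[0,0,0],"hand":1},{"xyz":[-6,0,0],"delta_rot":[0,0,0],"hand":1},{"xyz":[-9,0,0],"delta_rot":[0,0,0],"hand":1},{"xyz":[-11,0,0],"delta_rot":[0,0,0],"hand":1},{"xyz":[-13,0,0],"delta_rot":[0,0,0],"hand":1}]'; python3 go.py .485 -.012 .03 5.7
```

```text
time_s: 8.38
position: [0.4986, -0.0109, 0.0299]
tcp_rot: [[0.995, 0.102, -0.003], [0.102, -0.995, 0.001], [-0.003, -0.001, -1.0]]
force: [2.3, 0.2, 1.5]
opening: 0.006
grasp_force: 1.2
time_s: 9.0
position: [0.4861, -0.0119, 0.0298]
tcp_rot: [[0.995, 0.102, -0.003], [0.102, -0.995, 0.001], [-0.003, -0.001, -1.0]]
force: [2.0, 0.0, -1.6]
opening: 0.008
grasp_force: 1.0
t 9.0 p [ 0.4861 -0.0119  0.0298] F [ 2.   0.  -1.6] xyz [-1.1 -0.  -0.2] rot [-0.0011  0.0028  0.0023]
```

```bash
python3 -m handwheel '[{"xyz":[-1.5,0,0],"delta_rot":[0,0,0],"hand":1},{"xyz":[-3,0,0],"delta_rot":[0,0,0],"hand":1},{"xyz":[-4.5,0,0],"delta_rot":[0,0,0],"hand":1},{"xyz":[-6,0,0],"delta_rot":[0,0,0],"hand":1},{"xyz":[-7,0,0],"delta_rot":[0,0,0],"hand":1}]'
```

```text
time_s: 9.62
position: [0.4838, -0.0128, 0.0303]
tcp_rot: [[0.995, 0.1, 0.007], [0.1, -0.995, -0.0], [0.007, 0.001, -1.0]]
force: [9.7, 5.5, -5.1]
opening: 0.007
grasp_force: 5.3
```

Force rises and motion halts at 0.484, so the drawer is at its stop. I'll release forward, lift out and look.

```bash
python3 -m handwheel '[{"xyz":[6,0,0],"delta_rot":[0,0,0],"hand":1},{"xyz":[13,0,0],"delta_rot":[0,0,0],"hand":1},{"xyz":[14,0,0],"delta_rot":[0,0,0],"hand":1},{"xyz":[14,0,-20],"delta_rot":[0,0,0],"hand":1},{"xyz":[14,0,-45],"delta_rot":[0,0,0],"hand":1}]'; python3 -m handwheel '[{"xyz":[0,0,-50],"delta_rot":[0,0,0],"hand":1},{"xyz":[0,40,-90],"delta_rot":[0,0,0],"hand":1},{"xyz":[0,95,-120],"delta_rot":[0,0,0],"hand":1},{"xyz":[0,150,-130],"delta_rot":[0,0,0],"hand":1},{"xyz":[0,200,-130],"delta_rot":[0,0,0],"hand":1}]';  python3 - <<'E'
from h import *
A=[cv2.resize(vision.capture("side")[160:300,205:325],None,fx=4,fy=4,interpolation=3),cv2.resize(vision.capture("top")[155:250,180:280],None,fx=4,fy=4,interpolation=3)]
A[1]=cv2.copyMakeBorder(A[1],0,A[0].shape[0]-A[1].shape[0],0,0,0)
cv2.imwrite("pics/f5.png",cv2.cvtColor(np.hstack([A[0][:,:390],A[1]]) if 0 else cv2.resize(np.hstack(A),None,fx=.9,fy=.9),cv2.COLOR_RGB2BGR))
E
```

```text
time_s: 10.25
position: [0.4918, -0.0111, 0.0748]
tcp_rot: [[0.995, 0.102, -0.006], [0.102, -0.995, 0.002], [-0.006, -0.002, -1.0]]
force: [-0.5, 0.4, 0.0]
opening: 0.006
grasp_force: 0.0
time_s: 10.88
position: [0.5138, -0.2123, 0.206]
tcp_rot: [[0.995, 0.101, -0.002], [0.101, -0.995, -0.0], [-0.002, 0.0, -1.0]]
force: [-0.3, 0.3, -0.8]
opening: 0.005
grasp_force: 0.0
```

View pics/f5.png

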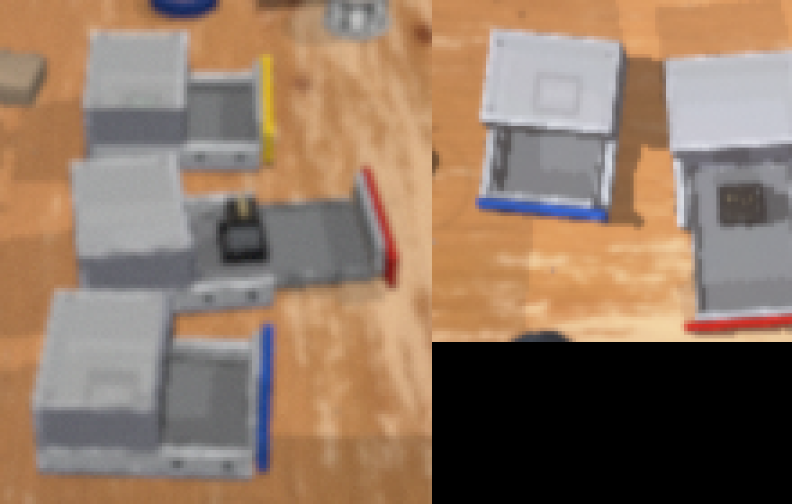

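The red front (380,230) is out at its stop, with the relay upright in its nest (240,235). Blue (265,400) is home and yellow is shut.

```bash
python3 -c "
from rig import workorder
print(workorder.hand_in())"
```

```text
the job is handed in; nothing more can be done
None
```

The job is handed in after about 11 s of robot time: blue drawer pushed home, red drawer drawn out to its stop, relay standing in its nest and yellow drawer shut (all checked in the final pictures); the hand-in gave no verdict.

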